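# Stamp a card with an oblong seal in the seal square

## Task

Finish the red New Year card with the inked stone seal that is lying on the felt: stand the seal up on its engraved foot and bring it into the inner corner of the two wooden fences, broad side along the long fence with the carved face away from it, so that it touches both fences at once. Bring it up to the corner above the card and then set it down there, because dragging the foot over the card would smear the stamp. Press it down on the card and finish holding it like that, upright, pressed down and against both fences; leave the other things on the table alone.

Things in the scene. Friction and masses are not known exactly. Their poses are not given: they have to be found in the camera images.
- seal: Loose pale stone seal, 24 (x) x 50 (y) x 80 mm (z, foot to top), about 0.24 kg. Origin: centre of its flat engraved foot, stained with red paste. The top end is half-round (radius 12 mm, along y); the narrow sides are flat, 50 mm apart over the whole height. The -x broad face bears a round carving, +x is plain. It starts lying on the plain face, carving up, origin 12 mm above the felt.
- seal_carving (a point): Centre of the round carving on the seal's -x broad face, 38 mm above the foot.
- board: Fixed plywood stamping board, 260 x 260 x 12 mm, lying on the felt. Origin: centre of its underside. x points to the long fence (roughly to the robot's left), y to the short fence (roughly towards the robot), z up. It does not move.
- corner (a point): Inner corner of the fences at the level of the card's face, 13.5 mm above the board's underside; axes as the board's. The long fence's inner face is the plane x = 0, the short fence's the plane y = 0; the seal belongs at x < 0, y < 0. Seated, the seal's origin is at x = -12, y = -25, z = 0 mm, its axes parallel to these.
- fence_long: Fixed hardwood fence on the board's left side as the robot sees it, 26 mm wide, 170 mm long along the board's y, its top 15 mm above the card (origin: centre of its underside). Screwed down.
- fence_short: Fixed hardwood fence on the board's near side, 26 mm wide, 130 mm long along the board's x, from the long fence to the right, its top 15 mm above the card (origin: centre of its underside). Screwed down.
- card: Fixed red card with a gold roundel, 165 x 165 x 1.5 mm, flat on the board, its two edges 12 mm under the fences. Origin: centre of its underside.
- felt: Fixed black felt mat on the table, 460 x 980 mm, 3 mm thick (its top is 3 mm above the table), under everything here. Origin: centre of its underside.
- ink_bottle: Bystander: dark blue ink bottle with a black cap, diameter 56 mm, 125 mm tall, standing on the felt (origin: centre of its underside).
- ink_dish: Bystander: black ink dish, 85 x 120 x 22 mm (origin: centre of its underside).
- paperweight: Bystander: brass paperweight bar, 26 x 180 x 10 mm, long along its y, with a small knob in the middle up to 33 mm (origin: centre of its underside).
- paste_jar: Bystander: low round blue porcelain paste jar, diameter 66 mm, 38 mm tall, lid on (origin: centre of its underside).

How it is judged:
By the outcome, as a careful person would: the job done as asked, in the order asked, and still so for the second after the job is handed in, while the arm keeps its last pose, push and grip.
It also fails if it takes over 54 s, if anything falls off the work surface, if the arm or the gripper's body presses on something with over 40 N, if the wrist force passes 120 N, or if a joint passes its speed limit or range.

## Robot

A 6-joint arm with a two-finger parallel gripper is mounted at the origin on the work surface. World frame = base frame: x ahead of the robot, y to its left, z up, the work surface at z = 0. Lengths are in m, angles in rad, forces in N, time in s.
With the tool pointing down it reaches from about 0.425 to 0.95 m from the base axis. Payload 3.5 kg.
Tool frame: the origin (TCP) lies midway between the tips of the shut fingers; the grasp point (between the pads) lies 19 mm behind it; z points along the fingers, y is the line along which they close (so a half turn about z gives the same grasp; the last joint's range is limited). The gripper opens to 85 mm and grips with 20 to 120 N. Pads are 22 mm wide; open, the fingers measure 114 mm over their backs; the gripper's body (76 mm by 85 mm) begins 54 mm behind the grasp point. The pads swing forward as they close: fully open they stand 13 mm farther back than shut.
Start: joints at [-1.49, 0.286, 1.577, -0, 1.279, -0.15], TCP at [0.154, -0.657, 0.231] pointing down, gripper open.
Joint ranges: [-2.77, 2.77], [-0.9, 2.22], [0.21, 2.48], [-1.53, 4.67], [0.24, 2.81], [-2.84, 2.84]. Speed limits (rad/s): [2.79, 2.79, 3.14, 3.14, 3.14, 3.14].

## Interface

Orientations are given as a unit quaternion [x, y, z, w].
In Python, from workcell import manip gives the robot as it stands.
- The arm moves only by the tool carry_out, never from a script. Its argument "deltas" is a list of rows, each a list of 6 numbers: the shift along the tool's x, y, z scaled (see below), then the turn, a rotation vector about the tool's x, y, z scaled (see below). A call has 1 to 5 rows; each row shifts and turns the commanded pose from where the row before left it, along the tool's axes as they then stand; what a row does not reach is not made up. The controller multiplies each number of a shift by 0.04 m and each number of a turn by 0.08 rad. A row lasts 1/10 s, in which the tool goes at most 50 mm and 8.59 degrees, less where a joint would pass 70% of its speed; a pose out of reach is approached as far as the arm can. A call with a number of a shift or a turn outside -1 to 1 is refused whole. A call with a gripper value outside its range is refused whole. "fingers" is the opening, from -1 (shut) to 1 (fully open), so that 0 is half open, set as the call begins (left out, the last holds). The fingers move at their own pace and stop on an object; the grip force is fixed at half the most. Time passes only in rows, so rows that do not move let the fingers close. It gives the time, the measured TCP pose, the force, the opening and the grip force at its end, in the units of the state.
- manip.state(): the state, without advancing time (a new reading comes with each control period).
- manip.read_camera(name): name is "scene" or "top" or "wrist"; returns a dict with "pixels" (400x640x3 uint8, blue, green, red), "z_map" (400x640 float32, m along the optical axis (not along the pixel's ray), 0 where there is no reading), "fx", "fy", "cx", "cy" (pixels), "k1" (the pictures are not rectified: a ray, as slopes to the right and down, at radius r is drawn at 1 + k1 r^2 times it, then the intrinsics apply), "pose" (4x4, takes a point from camera to world coordinates). Camera axes: x right, y down, z forward; pixel columns grow to the right and rows downward; lengths in m; the calibration is good to about 2 mm. A picture is of the moment at which its call begins.
- manip.close_job(): hands the job in; it is judged then, once.
Trained networks look in the newest picture that a camera, given by its name, has taken for a name from the list of things; names that differ only in an ending like _2 or _b are one class to them, and where a whole thing is asked for, a point or a joint stands for the part that bears it (a point fixed in the world has none). Each returns a list of dicts, best first, with "conf" (0 to 1); they miss things now and then, are a little off and sometimes report something else, mostly with a low value. They report only what shows in the picture. A call takes as long as a camera call.
- manip.look_for(camera, target): "xy" ([column, row] in pixels, amid what is visible of it).
- manip.silhouettes(camera, target): "mask" (400x640 bool, what is visible of it) and "xy" ([column, row] in pixels, amid what is visible of it).
The state is a dict: "t": time; "qpos": joint angles; "qd": joint speeds; "joint_torque": joint torques, N m; "tcp_pos": TCP position; "tool_rot": TCP orientation; "wrist_force": force on the tool from outside, world axes, zero at the start; "wrist_torque": the same for the moment, N m; "gripper_width": opening from 0.0 (shut) to 1.0 (fully open); "grip_force": force on a finger pad.
Only numpy, scipy, OpenCV 4.12 (cv2) and the standard library are available. Lean on these libraries where they do the work, as an engineer would, in place of code of your own. Each camera call takes 0.05 s, during which the arm holds its last target. There are 200 camera calls.

## Working session

There is one attempt and no reset: what is moved stays moved. The work goes in short steps, Python scripts to look and compute and a tool call to move; the robot and the scene stay as the last step left them, time stands still between calls to the robot, and variables do not carry over. Pictures are saved under pics/ and viewed, at most 10 in all, crops included, and the job is handed in when it is done.

Besides the shell and the picture viewer there is one more tool, called after "Request:" by a JSON object that holds its "op" and its "data", one argument or row to a line. carry_out: Moves the arm, as the interface text tells. Its arguments: {"type":"object","properties":{"deltas":{"type":"array"},"fingers":{"type":"number"}},"required":["deltas"]}

```bash
mkdir -p pics; ls
cat > h.py <<'E'
import numpy as np, cv2
from workcell import manip
from scipy.spatial.transform import Rotation as R
def pts(c, m):
    """world points of mask pixels (with depth)"""
    v,u=np.nonzero(m&(c['z_map']>0)); z=c['z_map'][v,u]
    xd=np.stack([(u-c['cx'])/c['fx'],(v-c['cy'])/c['fy']],1); x=xd.copy()
    for _ in range(8): x=xd/(1+c['k1']*(x**2).sum(1,keepdims=True))
    p=np.c_[x*z[:,None],z]; T=np.array(c['pose']); return p@T[:3,:3].T+T[:3,3]
def proj(c,p):
    T=np.linalg.inv(np.array(c['pose'])); q=np.atleast_2d(p)@T[:3,:3].T+T[:3,3]; s=q[:,:2]/q[:,2:]
    s=s*(1+c['k1']*(s**2).sum(1,keepdims=True)); return s*[c['fx'],c['fy']]+[c['cx'],c['cy']]
E
python3 - <<'E'
from h import *
s=manip.state(); print(s)
for n in ['top','scene']:
    c=manip.read_camera(n); cv2.imwrite(f'pics/{n}0.png',c['pixels'])
    for t in ['seal','seal_carving','fence_long','fence_short','card','board','ink_bottle','ink_dish','paperweight','paste_jar']:
        r=manip.silhouettes(n,t)
        if r:
            r=r[0]; p=pts(c,r['mask']); k=np.percentile(p[:,2],[5,50,95]) if len(p) else None
            rect=cv2.minAreaRect((p[:,:2]*1000).astype(np.float32)) if len(p) else None
            print(n,t,round(r['conf'],2),np.round(r['xy']),len(p),np.round(k,4),np.round(np.median(p,0),3),rect)
E
```

```text
pics
{'t': 0.0, 'qpos': array([-1.48997630e+00,  2.87182467e-01,  1.57819195e+00,  1.54073895e-06,
        1.27861899e+00, -1.49994068e-01]), 'qd': array([-0.00171007, -0.00133498, -0.00071212, -0.00158564,  0.00021796,
        0.00098816]), 'joint_torque': array([-3.11686663e-04, -4.05982769e+01, -2.92626071e+01, -2.24801865e-04,
        5.90662676e-03, -1.10125765e-06]), 'tcp_pos': array([ 0.15439834, -0.65641802,  0.2299279 ]), 'tool_rot': array([ 9.93347304e-01,  1.15150735e-01,  4.22461021e-05, -1.19963084e-03]), 'wrist_force': array([-0.46988373, -0.43989541,  0.83860538]), 'wrist_torque': array([-0.03173546, -0.03297419,  0.01507225]), 'grip_force': 0.0, 'gripper_width': 1.0008470991111618}
top seal 0.98 [399. 210.] 596 [0.0119 0.0263 0.0299] [ 0.56  -0.22   0.026] ((558.1290893554688, -224.86094665527344), (56.312828063964844, 81.69950866699219), 79.184326171875)
top seal_carving 0.69 [397. 211.] 563 [0.0206 0.0265 0.0299] [ 0.56  -0.221  0.026] ((559.6553344726562, -222.14517211914062), (50.56987380981445, 79.67147064208984), 78.88156127929688)
top fence_long 0.9 [242. 211.]
[... 2353 characters left out ...]
 7969 [0.0106 0.0156 0.0312] [0.574 0.152 0.016] ((551.3369140625, 126.38165283203125), (280.4562072753906, 277.60894775390625), 13.573528289794922)
scene ink_bottle 0.97 [470. 271.] 1270 [0.0058 0.0681 0.1259] [0.489 0.417 0.068] ((421.787353515625, 372.64752197265625), (188.06483459472656, 60.45134735107422), 33.68846893310547)
scene ink_dish 0.88 [253. 215.] 1263 [0.0079 0.0138 0.025 ] [ 0.741 -0.064  0.014] ((740.7596435546875, -67.00274658203125), (84.6042709350586, 125.89324951171875), 0.7359216809272766)
scene paste_jar 0.5 [259. 134.] 248 [0.0108 0.0311 0.0394] [ 0.529 -0.409  0.031] ((525.7706298828125, -416.0211181640625), (52.12013244628906, 58.21166229248047), 44.428245544433594)
```

Run:
```python
import cv2,numpy as np
a=cv2.imread('pics/top0.png')[100:300,140:520]; b=cv2.imread('pics/scene0.png')[100:300,200:520]
a=cv2.resize(a,None,fx=2,fy=2); cv2.imwrite('pics/t0.png',a)
```

```text
(no output)
```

View pics/t0.png

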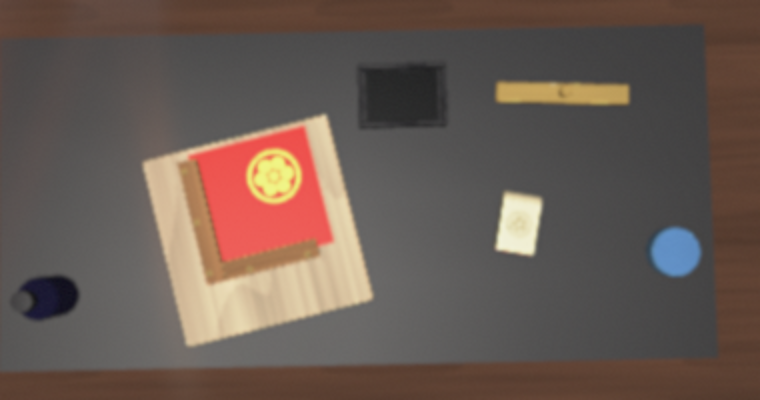

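The upscaled top view shows the seal at about (519,223). The board, card and corner (about (213,265)) are on the left, and all the bystanders are clear of the path. I can't tell which end is the foot, so I'll move above the seal and use the wrist camera.

Request:
{"op": "carry_out", "data": {
  "deltas": [
    [0.94, -0.64, 0, 0, 0, 0],
    [0.94, -0.64, 0, 0, 0, 0],
    [0.94, -0.64, 0, 0, 0, 0],
    [0.94, -0.64, 0, 0, 0, 0],
    [0.94, -0.64, 0, 0, 0, 0]
  ]
}}

```text
t: 1.6
tcp_pos: [0.3091, -0.4881, 0.2315]
tool_rot: [0.993, 0.115, 0.0, 0.0]
wrist_force: [1.4, -0.4, -1.3]
gripper_width: 1.001
grip_force: 0.0
```

Request:
{"op": "carry_out", "data": {
  "deltas": [
    [0.94, -0.64, 0, 0, 0, 0],
    [0.94, -0.64, 0, 0, 0, 0],
    [0.94, -0.64, 0, 0, 0, 0],
    [0.94, -0.64, 0, 0, 0, 0],
    [0.94, -0.64, 0, 0, 0, 0]
  ]
}}

```text
t: 2.1
tcp_pos: [0.463, -0.3204, 0.2317]
tool_rot: [0.993, 0.115, 0.0, 0.0]
wrist_force: [0.2, -0.9, -0.7]
gripper_width: 1.003
grip_force: 0.0
```

Request:
{"op": "carry_out", "data": {
  "deltas": [
    [0.94, -0.64, 0, 0, 0, 0],
    [0, 0, 0, 0, 0, 0]
  ]
}}

```text
t: 2.3
tcp_pos: [0.4953, -0.2844, 0.2316]
tool_rot: [0.993, 0.118, 0.001, -0.0]
wrist_force: [-0.4, -0.4, -1.1]
gripper_width: 1.006
grip_force: 0.0
```

Run:
```python
from h import *
s=manip.state(); print(s['t'],s['qpos'],s['tcp_pos'],s['tool_rot'])
c=manip.read_camera('wrist'); cv2.imwrite('pics/w1.png',c['pixels']); print(np.round(c['pose'],3),c['fx'])
for t in ['seal','seal_carving']:
    for r in manip.silhouettes('wrist',t)[:2]:
        p=pts(c,r['mask']); print(t,r['conf'],r['xy'],len(p),np.percentile(p[:,2],[5,50,95]) if len(p) else 0, cv2.minAreaRect((p[:,:2]*1000).astype(np.float32)) if len(p) else 0)
    print(manip.look_for('wrist',t)[:2])
```

```text
2.3 [-6.99528033e-01  5.83761892e-02  1.83623043e+00  1.71988271e-03
  1.24660444e+00  6.33732621e-01] [ 0.49534135 -0.28441936  0.23155763] [ 9.92987441e-01  1.18216924e-01  7.25484139e-04 -4.17880721e-04]
[[ 0.236 -0.934 -0.268  0.563]
 [-0.972 -0.228 -0.064 -0.267]
 [-0.001  0.275 -0.961  0.374]
 [ 0.     0.     0.     1.   ]] 311.85752483188054
seal 0.62 [273.7, 105.0] 3567 [0.02240976 0.02650297 0.02800506] ((555.460205078125, -218.69027709960938), (51.7657470703125, 83.79859924316406), 79.69074249267578)
[{'xy': [277.9, 103.0], 'conf': 0.73}, {'xy': [439.1, 185.9], 'conf': 0.61}]
seal_carving 0.96 [273.9, 102.0] 3586 [0.02281724 0.02650668 0.02799693] ((557.548095703125, -218.83424377441406), (50.643680572509766, 80.61445617675781), 79.52842712402344)
[{'xy': [272.7, 102.5], 'conf': 0.66}]
```

View pics/w1.png

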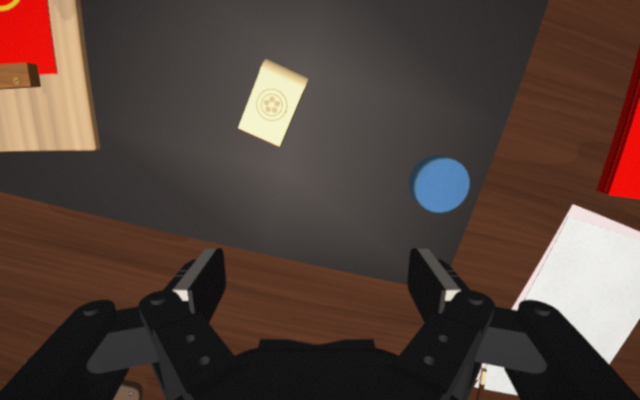

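The wrist view shows the seal with its half-round (shaded) end at the far side, near (286,68), and the foot at the near side, near (260,137). The carving at (272,103) faces up. So the top points along +d, at about -10.4° in world.

I'll grasp the narrow sides with the tool tilted so it ends pointing toward the long fence. First I'll check the wrist joints for that final pose.

```bash
cat >> h.py <<'E'
D=np.deg2rad
bx=np.array([-np.sin(D(13)),np.cos(D(13)),0]); by=np.array([-np.cos(D(13)),-np.sin(D(13)),0]); up=np.array([0,0,1.])
def frames(al,dang):
    d=np.array([np.cos(D(dang)),np.sin(D(dang)),0]); y=np.cross(-up,d) # tool y for tool x=d, z=down
    ca,sa=np.cos(D(al)),np.sin(D(al))
    def F(d,u): # d: seal-top direction at rest (tool x), u: up
        z=-u*ca-d*sa; x=d*ca-u*sa; return np.c_[x,np.cross(z,x),z]
    return F(d,up),F(up,-bx)
E
python3 - <<'E'
from h import *
s=manip.state(); q=s['qpos']
def ori(q,s4=1): return (R.from_euler('ZYZYZ',[q[0],q[1]+q[2],s4*q[3],q[4],q[5]+np.pi/2]))
print((ori(q).inv()*R.from_quat(s['tool_rot'])).magnitude())
for al in (15,20,25,30):
    G,F=frames(al,-10.4)
    for ph in (1.9,2.2,2.5):
        for j1 in (-.2,-.05):
            M=R.from_euler('ZY',[j1,ph]).inv()*R.from_matrix(F)
            e=M.as_euler('ZYZ'); print('fin',al,ph,j1,np.round([e[0],e[1],(e[2]-np.pi/2+np.pi)%(2*np.pi)-np.pi],2))
    e=(R.from_euler('ZY',[-.36,2.1]).inv()*R.from_matrix(G)).as_euler('ZYZ'); print('grasp',al,np.round([e[0],e[1],e[2]-np.pi/2],2))
G,F=frames(25,-10.4); print(np.round(R.from_matrix(F).as_rotvec(),2),np.round(F,2),np.round(G,2))
c=manip.read_camera('wrist'); # finger depth/points near gripper
print(manip.state()['tcp_pos'])
E
```

```text
Traceback (most recent call last):
  File "scipy/spatial/transform/_rotation.pyx", line 1413, in scipy.spatial.transform._rotation.Rotation.from_euler
ValueError: Expected axis specification to be a non-empty string of upto 3 characters, got ZYZYZ
```

Run:
```python
from h import *
s=manip.state(); q=s['qpos']
def ori(q): return R.from_euler('ZYZ',[q[0],q[1]+q[2],q[3]])*R.from_euler('YZ',[q[4],q[5]+np.pi/2])
print((ori(q).inv()*R.from_quat(s['tool_rot'])).magnitude())
w=lambda a:(a+np.pi)%(2*np.pi)-np.pi
for al in (15,25,30):
    G,F=frames(al,-10.4)
    for ph in (1.9,2.2,2.5):
        for j1 in (-.2,-.05):
            e=(R.from_euler('ZY',[j1,ph]).inv()*R.from_matrix(F)).as_euler('ZYZ'); print('fin',al,ph,j1,np.round([e[0],e[1],w(e[2]-np.pi/2)],2))
    e=(R.from_euler('ZY',[-.36,2.1]).inv()*R.from_matrix(G)).as_euler('ZYZ'); print('grasp',al,np.round([e[0],e[1],w(e[2]-np.pi/2)],2))
G,F=frames(25,-10.4); print(np.round(F,2),np.round(G,2))
```

```text
4.446014718926116e-16
fin 15 1.9 -0.2 [ 1.17  1.87 -0.45]
fin 15 1.9 -0.05 [ 1.23  1.74 -0.39]
fin 15 2.2 -0.2 [ 1.1   1.74 -0.73]
fin 15 2.2 -0.05 [ 1.2   1.63 -0.68]
fin 15 2.5 -0.2 [ 1.08  1.6  -0.99]
fin 15 2.5 -0.05 [ 1.2   1.52 -0.96]
grasp 15 [-0.05  1.3   1.41]
fin 25 1.9 -0.2 [ 1.01  1.79 -0.49]
fin 25 1.9 -0.05 [ 1.07  1.67 -0.42]
fin 25 2.2 -0.2 [ 0.97  1.63 -0.74]
fin 25 2.2 -0.05 [ 1.06  1.52 -0.68]
fin 25 2.5 -0.2 [ 0.98  1.46 -0.99]
fin 25 2.5 -0.05 [ 1.09  1.38 -0.94]
grasp 25 [-0.08  1.47  1.42]
fin 30 1.9 -0.2 [ 0.93  1.75 -0.5 ]
fin 30 1.9 -0.05 [ 0.99  1.63 -0.42]
fin 30 2.2 -0.2 [ 0.91  1.57 -0.74]
fin 30 2.2 -0.05 [ 0.99  1.47 -0.67]
fin 30 2.5 -0.2 [ 0.93  1.38 -0.98]
fin 30 2.5 -0.05 [ 1.04  1.31 -0.93]
grasp 30 [-0.09  1.56  1.42]
[[-0.1   0.97 -0.2 ]
 [ 0.41  0.22  0.88]
 [ 0.91 -0.   -0.42]] [[ 0.89 -0.18 -0.42]
 [-0.16 -0.98  0.08]
 [-0.42  0.   -0.91]]
```

```bash
cat >> h.py <<'E'
def plan(P,M,n,p0=None,M0=None):
    """n equal rows (controller units) from the pose now to P,M; rounds and reports the end"""
    s=manip.state(); p0=s['tcp_pos'] if p0 is None else p0; M0=R.from_quat(s['tool_rot']).as_matrix() if M0 is None else M0
    w=R.from_matrix(M0.T@M).as_rotvec()/n; S=sum(R.from_rotvec(k*w).as_matrix() for k in range(n))
    v=np.linalg.solve(S,M0.T@(np.array(P)-p0)); row=np.round(np.r_[v/.04,w/.08],3)
    p,Q=p0.copy(),M0.copy(); path=[]
    for k in range(n): p=p+Q@(row[:3]*.04); Q=Q@R.from_rotvec(row[3:]*.08).as_matrix(); path.append(p)
    print(n,'rows',row.tolist(),'mm/row %.0f deg/row %.1f'%(1e3*np.linalg.norm(v),np.degrees(np.linalg.norm(w))),'end',np.round(p,4),'minz %.3f'%min(a[2] for a in path)); return p,Q
E
python3 - <<'E'
from h import *
G,F=frames(20,-10.4); t=np.array([.5718,-.2226,.005])
plan(t-.10*G[:,2],G,8);
E
```

```text
8 rows [0.427, -0.163, 0.357, 0.112, -0.537, 0.635] mm/row 23 deg/row 3.8 end [ 0.6054 -0.2288  0.0989] minz 0.099
```

Request:
{"op": "carry_out", "data": {
  "deltas": [
    [0.427, -0.163, 0.357, 0.112, -0.537, 0.635],
    [0.427, -0.163, 0.357, 0.112, -0.537, 0.635],
    [0.427, -0.163, 0.357, 0.112, -0.537, 0.635],
    [0.427, -0.163, 0.357, 0.112, -0.537, 0.635]
  ]
}}

```text
t: 2.95
tcp_pos: [0.5519, -0.2533, 0.17]
tool_rot: [0.996, 0.011, -0.088, -0.008]
wrist_force: [0.6, -0.3, 0.6]
gripper_width: 1.0
grip_force: 0.0
```

Request:
{"op": "carry_out", "data": {
  "deltas": [
    [0.427, -0.163, 0.357, 0.112, -0.537, 0.635],
    [0.427, -0.163, 0.357, 0.112, -0.537, 0.635],
    [0.427, -0.163, 0.357, 0.112, -0.537, 0.635],
    [0.427, -0.163, 0.357, 0.112, -0.537, 0.635],
    [0, 0, 0, 0, 0, 0]
  ]
}}

```text
t: 3.45
tcp_pos: [0.6048, -0.2277, 0.0943]
tool_rot: [0.98, -0.089, -0.176, -0.017]
wrist_force: [0.5, 0.2, -0.8]
gripper_width: 1.0
grip_force: 0.0
```

Run:
```python
from h import *
s=manip.state(); print(s['t'],s['qpos'],s['tcp_pos'])
G,F=frames(20,-10.4); print((R.from_quat(s['tool_rot']).inv()*R.from_matrix(G)).magnitude())
c=manip.read_camera('wrist'); cv2.imwrite('pics/w2.png',c['pixels'])
for t in ['seal','seal_carving']:
    for r in manip.silhouettes('wrist',t)[:1]:
        p=pts(c,r['mask']); p=p[(p[:,2]>.018)&(p[:,2]<.035)]; print(t,r['conf'],r['xy'],len(p),np.percentile(p[:,2],[5,50,95]), cv2.minAreaRect((p[:,:2]*1000).astype(np.float32)),p[p[:,2]>.024].mean(0))
t=np.array([.5718,-.2226,.005]); plan(t,G,3)
```

```text
3.45 [-0.47809621  0.54850744  1.51778336 -0.10093384  1.41758611  1.3062499 ] [ 0.60480253 -0.22772332  0.09425126]
0.0066062350065762155
seal 0.84 [319.7, 220.5] 5477 [0.02094111 0.02633418 0.02750196] ((558.119873046875, -219.48992919921875), (50.045650482177734, 80.93733978271484), 79.26131439208984) [ 0.56045881 -0.2198833   0.02642197]
seal_carving 0.68 [318.0, 220.1] 5518 [0.02098651 0.02632996 0.02749991] ((557.852294921875, -219.34336853027344), (50.23617935180664, 81.5256118774414), 79.28157806396484) [ 0.56034703 -0.21987481  0.02641901]
3 rows [0.0, -0.001, 0.838, 0.002, -0.005, 0.003] mm/row 34 deg/row 0.0 end [ 0.5718 -0.2225  0.005 ] minz 0.005
```

View pics/w2.png

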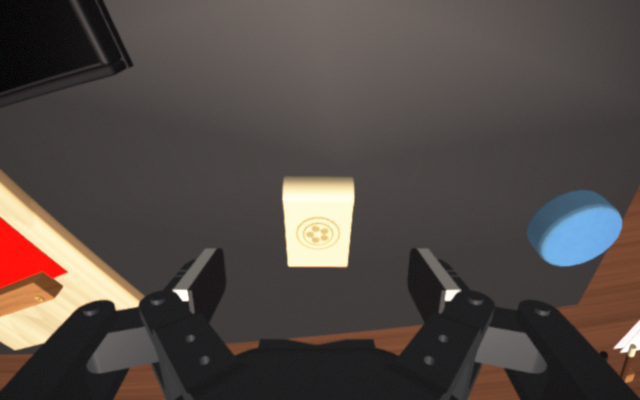

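The close view confirms it: rounded end at (318,185), foot edge at (318,267), centred between the fingers. Next I'll descend and close.

Request:
{"op": "carry_out", "data": {
  "deltas": [
    [0, 0, 0.9, 0, 0, 0],
    [0, 0, 0.8, 0, 0, 0],
    [0, 0, 0.4, 0, 0, 0],
    [0, 0, 0.2, 0, 0, 0],
    [0, 0, 0, 0, 0, 0]
  ]
}}

```text
t: 4.1
tcp_pos: [0.5748, -0.2222, 0.0128]
tool_rot: [0.981, -0.089, -0.173, -0.016]
wrist_force: [0.1, 0.4, -0.1]
gripper_width: 1.001
grip_force: 0.0
```

Request:
{"op": "carry_out", "data": {
  "deltas": [
    [0, 0, 0, 0, 0, 0],
    [0, 0, 0, 0, 0, 0],
    [0, 0, 0, 0, 0, 0],
    [0, 0, 0, 0, 0, 0],
    [0, 0, 0, 0, 0, 0]
  ],
  "fingers": -1
}}

```text
t: 4.6
tcp_pos: [0.577, -0.2227, 0.0145]
tool_rot: [0.981, -0.088, -0.171, -0.015]
wrist_force: [2.6, -0.1, 6.3]
gripper_width: 0.564
grip_force: 64.3
```

Request:
{"op": "carry_out", "data": {
  "deltas": [
    [0, 0, 0, 0, 0, 0],
    [0, 0, 0, 0, 0, 0],
    [0, 0, 0, 0, 0, 0]
  ]
}}

```text
t: 4.9
tcp_pos: [0.577, -0.2227, 0.0145]
tool_rot: [0.981, -0.088, -0.171, -0.015]
wrist_force: [1.9, -0.4, 5.9]
gripper_width: 0.562
grip_force: 64.3
```

Only the pad tips overlap the seal because the TCP is about 8 mm high. I'll reopen and go lower.

Request:
{"op": "carry_out", "data": {
  "deltas": [
    [0, 0, 0, 0, 0, 0],
    [0, 0, 0, 0, 0, 0],
    [0, 0, 0, 0, 0, 0],
    [0, 0, 0, 0, 0, 0],
    [0, 0, 0.05, 0, 0, 0]
  ],
  "fingers": 0.6
}}

```text
t: 5.4
tcp_pos: [0.5744, -0.2217, 0.0104]
tool_rot: [0.981, -0.088, -0.173, -0.016]
wrist_force: [0.4, -0.1, -0.1]
gripper_width: 0.799
grip_force: 0.0
```

Request:
{"op": "carry_out", "data": {
  "deltas": [
    [0, 0, 0.1, 0, 0, 0],
    [0, 0, 0.05, 0, 0, 0],
    [0, 0, 0, 0, 0, 0]
  ]
}}

```text
t: 5.7
tcp_pos: [0.5719, -0.2211, 0.0043]
tool_rot: [0.981, -0.088, -0.173, -0.016]
wrist_force: [0.9, -0.5, -0.4]
gripper_width: 0.802
grip_force: 0.0
```

Request:
{"op": "carry_out", "data": {
  "deltas": [
    [0, 0, 0, 0, 0, 0],
    [0, 0, 0, 0, 0, 0],
    [0, 0, 0, 0, 0, 0],
    [0, 0, 0, 0, 0, 0],
    [0, 0, 0, 0, 0, 0]
  ],
  "fingers": -1
}}

```text
t: 6.2
tcp_pos: [0.5729, -0.2216, 0.0053]
tool_rot: [0.981, -0.088, -0.172, -0.015]
wrist_force: [1.7, -0.2, 0.7]
gripper_width: 0.573
grip_force: 64.2
```

Solid grip. Now the lift, and locating the corner precisely from the red card's edges in the top image.

Request:
{"op": "carry_out", "data": {
  "deltas": [
    [-0.15, 0, -0.45, 0, 0, 0],
    [-0.3, 0, -0.8, 0, 0, 0],
    [-0.3, 0, -0.8, 0, 0, 0],
    [-0.3, 0, -0.8, 0, 0, 0],
    [-0.3, 0, -0.8, 0, 0, 0]
  ]
}}

```text
t: 6.7
tcp_pos: [0.571, -0.2209, 0.1626]
tool_rot: [0.981, -0.088, -0.173, -0.016]
wrist_force: [0.3, -0.2, -1.3]
gripper_width: 0.571
grip_force: 64.0
```

Run:
```python
from h import *
s=manip.state(); print(s['t'],s['tcp_pos'],s['wrist_force'],s['gripper_width'])
c=manip.read_camera('top'); T=np.array(c['pose']); print(np.round(T[:3,3],2))
def ray(uv,z):
    xd=(np.array(uv,float)-[c['cx'],c['cy']])/[c['fx'],c['fy']]; x=xd.copy()
    for _ in range(8): x=xd/(1+c['k1']*(x**2).sum(1,keepdims=True))
    d=np.c_[x,np.ones(len(x))]@T[:3,:3].T; return T[:3,3]+d*((z-T[2,3])/d[:,2])[:,None]
b,g,r=[c['pixels'][...,i].astype(float) for i in range(3)]
red=((r>110)&(g<0.45*r)); n,l,st,_=cv2.connectedComponentsWithStats(red.astype(np.uint8)); k=1+st[1:,4].argmax(); print(st[k])
m=cv2.morphologyEx((l==k).astype(np.uint8),cv2.MORPH_CLOSE,np.ones((25,25)))
up4=cv2.resize(m*255,None,fx=4,fy=4,interpolation=cv2.INTER_LINEAR)
ct=max(cv2.findContours((up4>127).astype(np.uint8),0,1)[0],key=len)[:,0].astype(float); ct=(ct+.5)/4-.5
w=ray(ct,.0165)[:,:2]
(cx,cy),wh,a=cv2.minAreaRect((w*1e3).astype(np.float32)); print('rect',cx,cy,wh,a)
t=D(a if abs(a)<45 else a-90); e1=np.array([-np.sin(t),np.cos(t)]);e2=np.array([-np.cos(t),-np.sin(t)]) # approx bx, by
q=(w-np.array([cx,cy])/1e3)@np.c_[e1,e2]*1e3
for nm,i,sg in(('right/free',0,-1),('left/longfence',0,1),('far/free',1,-1),('near/short',1,1)):
    half=sg*q[:,i].max() if sg>0 else q[:,i].min()
    sel=(abs(q[:,i]-half)<8)&(abs(q[:,1-i])<60); f=np.polyfit(q[sel,1-i],q[sel,i],1)
    res=q[sel,i]-np.polyval(f,q[sel,1-i]); keep=abs(res-np.median(res))<2; f=np.polyfit(q[sel,1-i][keep],q[sel,i][keep],1)
    print(nm,np.round(f[1],1),'mm, slope deg',np.round(np.degrees(np.arctan(f[0])),2))
print(e1,e2)
```

```text
6.7 [ 0.5709746  -0.22085374  0.16258871] [ 0.30221396 -0.19111494 -1.27299512] 0.5714644864567793
[ 0.54 -0.    1.08]
[    0   120    58   280 10467]
rect 455.85589599609375 781.14599609375 (755.4534301757812, 158.63204956054688) 0.7478219866752625Traceback (most recent call last):
  File "<stdin>", line 19, in <module>
    raise TypeError("expected non-empty vector for x")
TypeError: expected non-empty vector for x
```

Run:
```python
from h import *
c=manip.read_camera('top'); T=np.array(c['pose'])
def ray(uv,z):
    xd=(np.array(uv,float)-[c['cx'],c['cy']])/[c['fx'],c['fy']]; x=xd.copy()
    for _ in range(8): x=xd/(1+c['k1']*(x**2).sum(1,keepdims=True))
    d=np.c_[x,np.ones(len(x))]@T[:3,:3].T; return T[:3,3]+d*((z-T[2,3])/d[:,2])[:,None]
px=cv2.resize(c['pixels'],None,fx=4,fy=4,interpolation=cv2.INTER_CUBIC).astype(float)
b,g,r=px[...,0],px[...,1],px[...,2]; hsv=px[196*4:198*4,262*4:264*4].mean((0,1)); print(hsv)
red=((r>140)&(b<.45*r)&(g<.35*r)).astype(np.uint8)
n,l=cv2.connectedComponents(red); k=np.bincount(l[180*4:212*4,255*4:290*4].ravel())[1:].argmax()+1
m=cv2.morphologyEx((l==k).astype(np.uint8),cv2.MORPH_CLOSE,np.ones((9,9)))
ct=max(cv2.findContours(m,0,1)[0],key=len)[:,0].astype(float); ct=(ct+.5)/4-.5
w=ray(ct,.0165)[:,:2]
(cx,cy),wh,a=cv2.minAreaRect((w*1e3).astype(np.float32)); print('rect',cx,cy,wh,a)
t=D(a if abs(a)<45 else a-90); E=np.array([[-np.sin(t),np.cos(t)],[-np.cos(t),-np.sin(t)]])
q=(w-np.array([cx,cy])/1e3)@E.T*1e3
for nm,i,sg in(('right/free',0,-1),('left/long',0,1),('far/free',1,-1),('near/short',1,1)):
    h=q[:,i].max() if sg>0 else q[:,i].min()
    o,v=q[:,1-i],q[:,i]; sel=(abs(v-h)<7)&(abs(o)<60)
    for _ in range(3):
        f=np.polyfit(o[sel],v[sel],1); sel=sel&(abs(v-np.polyval(f,o))<1.5)
    print(nm,sel.sum(),np.round(f[1],1),'mm, slope deg',np.round(np.degrees(np.arctan(f[0])),2))
print(E)
```

```text
[ 83.78125   87.3125   238.203125]
rect 641.1998901367188 130.9654541015625 (73.80191040039062, 148.7631378173828) 13.512965202331543
right/free 106 -73.0 mm, slope deg 1.91
left/long 77 71.6 mm, slope deg -0.65
far/free 171 -36.3 mm, slope deg -0.03
near/short 5 266.9 mm, slope deg 75.56
[[-0.23366539  0.97231707]
 [-0.97231707 -0.23366539]]
```

```bash
cat > card.py <<'E'
from h import *
c=manip.read_camera('top'); T=np.array(c['pose'])
def ray(uv,z):
    xd=(np.array(uv,float)-[c['cx'],c['cy']])/[c['fx'],c['fy']]; x=xd.copy()
    for _ in range(8): x=xd/(1+c['k1']*(x**2).sum(1,keepdims=True))
    d=np.c_[x,np.ones(len(x))]@T[:3,:3].T; return T[:3,3]+d*((z-T[2,3])/d[:,2])[:,None]
px=cv2.resize(c['pixels'],None,fx=4,fy=4,interpolation=cv2.INTER_CUBIC).astype(float)
b,g,r=px[...,0],px[...,1],px[...,2]
red=((r>160)&(g<.48*r)&(b<.48*r)).astype(np.uint8)
n,l=cv2.connectedComponents(red); k=np.bincount(l[180*4:212*4,255*4:290*4].ravel())[1:].argmax()+1
m=cv2.morphologyEx((l==k).astype(np.uint8),cv2.MORPH_CLOSE,np.ones((9,9)))
ct=max(cv2.findContours(m,0,1)[0],key=len)[:,0].astype(float); ct=(ct+.5)/4-.5
w=ray(ct,.0165)[:,:2]
(cx,cy),wh,a=cv2.minAreaRect((w*1e3).astype(np.float32)); print('rect',cx,cy,wh,a)
t=D(13); E=np.array([[-np.sin(t),np.cos(t)],[-np.cos(t),-np.sin(t)]])
q=(w-np.array([cx,cy])/1e3)@E.T*1e3
for nm,i,sg in(('right/free',0,-1),('left/long',0,1),('far/free',1,-1),('near/short',1,1)):
    h=q[:,i].max() if sg>0 else q[:,i].min()
    o,v=q[:,1-i],q[:,i]; sel=(abs(v-h)<7)&(abs(o)<60)
    for _ in range(3):
        f=np.polyfit(o[sel],v[sel],1); sel=sel&(abs(v-np.polyval(f,o))<1.5)
    print(nm,sel.sum(),np.round(f[1],1),'mm, slope deg',np.round(np.degrees(np.arctan(f[0])),2))
E
python3 card.py
```

```text
rect 600.7464599609375 124.95699310302734 (160.46014404296875, 159.56578063964844) 13.193010330200195
right/free 171 -79.2 mm, slope deg -0.02Traceback (most recent call last):
  File "card.py", line 21, in <module>
    f=np.polyfit(o[sel],v[sel],1); sel=sel&(abs(v-np.polyval(f,o))<1.5)
    raise TypeError("expected non-empty vector for x")
TypeError: expected non-empty vector for x
```

```bash
python3 - <<'E'
s=open('card.py').read().split("for nm,i,sg")[0]
open('card.py','w').write(s+'''
for nm,i,sg in(('right/free',0,-1),('left/long',0,1),('far/free',1,-1),('near/short',1,1)):
    o,v=q[:,1-i],q[:,i]; B=np.arange(-60,61,6); e=[]
    for x in B:
        k=(abs(o-x)<3)&(sg*v>30)
        if k.any(): e.append((x,np.median(v[k])))
    e=np.array(e); f=np.polyfit(e[:,0],e[:,1],1); print(nm,np.round(e[:,1],1).tolist(),'slope',np.degrees(f[0]).round(2))
''')
E
python3 card.py
```

```text
rect 600.7963256835938 125.13133239746094 (160.4776611328125, 159.77015686035156) 13.119438171386719
right/free [-79.3, -79.3, -79.4, -79.5, -79.3, -79.3, -79.3, -79.5, -79.4, -79.3, -79.2, -79.3, -79.2, -79.3, -79.3, -79.3, -79.5, -79.3, -79.3, -79.3, -79.5] slope -0.02
left/long [71.7, 71.7, 71.7, 71.6, 71.7, 71.5, 71.5, 71.1, 71.5, 71.1, 71.3, 71.0, 71.3, 71.0, 71.1, 70.9, 71.1, 70.9, 70.9, 70.9, 71.0] slope -0.42
far/free [-79.9, -79.8, -80.1, -80.0, -79.9, -79.6, -79.7, -79.6, -79.4, -79.5, -79.5, -79.5, -79.7, -79.5, -79.2, -79.3, -79.2, -79.1, -79.0, -79.0, -78.9] slope 0.48
near/short [76.0, 70.4, 69.2, 69.7, 69.5, 69.7, 69.5, 69.2, 69.0, 69.0, 69.7, 69.3, 70.0, 69.4, 70.0, 69.4, 70.0, 69.1, 69.9, 70.0, 69.8] slope -0.74
```

```bash
cat >> h.py <<'E'
C=np.array([.5138,.1799,.0165])
# seal in tool frame, from the pose at the grasp
Mg=R.from_quat([.981,-.088,-.172,-.015]).as_matrix(); pg=np.array([.5725,-.2215,.0050])
yy=-Mg[:,1]; yy[2]=0; yy/=np.linalg.norm(yy)   # seal y = d x (-up) , tool y = (-up) x d
dd=np.cross(up,-yy) if np.cross(up,-yy)[0]>0 else np.cross(yy,up); Sg=np.c_[-up,np.cross(dd,-up),dd]
fg=np.array([.558,-.2195,.015])-.04*dd
Sin=Mg.T@Sg; fin=Mg.T@(fg-pg)
def tool_for(off,yaw=13.):
    """tool pose for the seal foot at offset off (m, corner axes) from seated"""
    a=D(yaw); X=np.array([-np.sin(a),np.cos(a),0]); Y=np.array([-np.cos(a),-np.sin(a),0]); S=np.c_[X,Y,up]
    M=S@Sin.T; return C+S@(np.array([-.012,-.025,0])+off)-M@fin, M
def seal_now():
    s=manip.state(); M=R.from_quat(s['tool_rot']).as_matrix(); o=s['tcp_pos']+M@fin
    B=np.c_[bx,by,up]; return (B.T@(o-C)-[-.012,-.025,0])*1e3, R.from_matrix(B.T@M@Sin).as_rotvec(degrees=True)
E
python3 - <<'E'
from h import *
print(np.degrees(np.arctan2(dd[1],dd[0])),fin,np.round(seal_now(),1)); 
P,M=tool_for([-.02,-.02,.08]); print(P,M)
plan(P,M,25)
E
```

```text
-10.243467865524307 [-0.05476884  0.00061885  0.00917635] [[-370.8  109.2  155.3]
 [  86.1   56.6  -86.1]]
[0.56200079 0.16844934 0.15112455] [[-7.62342574e-02  9.74559144e-01 -2.10767199e-01]
 [ 3.31480088e-01  2.24130484e-01  9.16453205e-01]
 [ 9.40377206e-01 -1.63053417e-17 -3.40133372e-01]]
25 rows [0.264, -0.302, 0.235, 0.451, 0.495, -0.961] mm/row 19 deg/row 5.4 end [0.5617 0.1684 0.1514] minz 0.086
```

Request:
{"op": "carry_out", "data": {
  "deltas": [
    [-0.34, 0, -0.94, 0, 0, 0],
    [-0.17, 0, -0.47, 0, 0, 0],
    [0, 0, 0, 0, 0, 0]
  ]
}}

```text
t: 7.2
tcp_pos: [0.5724, -0.2216, 0.2223]
tool_rot: [0.981, -0.089, -0.171, -0.015]
wrist_force: [0.4, -0.3, -1.8]
gripper_width: 0.572
grip_force: 64.1
```

Run:
```python
from h import *
P,M=tool_for([-.03,-.03,.10]); plan(P,M,25); print(manip.state()['t'])
```

```text
25 rows [0.254, -0.263, 0.27, 0.452, 0.495, -0.961] mm/row 18 deg/row 5.4 end [0.5738 0.1607 0.171 ] minz 0.126
7.2
```

Request:
{"op": "carry_out", "data": {
  "deltas": [
    [0.254, -0.263, 0.27, 0.452, 0.495, -0.961],
    [0.254, -0.263, 0.27, 0.452, 0.495, -0.961],
    [0.254, -0.263, 0.27, 0.452, 0.495, -0.961],
    [0.254, -0.263, 0.27, 0.452, 0.495, -0.961],
    [0.254, -0.263, 0.27, 0.452, 0.495, -0.961]
  ]
}}

```text
t: 7.7
tcp_pos: [0.6077, -0.1624, 0.1575]
tool_rot: [0.986, 0.085, -0.063, -0.13]
wrist_force: [-0.1, -0.0, -2.3]
gripper_width: 0.572
grip_force: 64.0
```

Request:
{"op": "carry_out", "data": {
  "deltas": [
    [0.254, -0.263, 0.27, 0.452, 0.495, -0.961],
    [0.254, -0.263, 0.27, 0.452, 0.495, -0.961],
    [0.254, -0.263, 0.27, 0.452, 0.495, -0.961],
    [0.254, -0.263, 0.27, 0.452, 0.495, -0.961],
    [0.254, -0.263, 0.27, 0.452, 0.495, -0.961]
  ]
}}

```text
t: 8.2
tcp_pos: [0.6356, -0.0828, 0.1258]
tool_rot: [0.937, 0.252, 0.053, -0.234]
wrist_force: [-0.2, -0.3, -2.9]
gripper_width: 0.573
grip_force: 64.0
```

Run:
```python
from h import *
P,M=tool_for([-.03,-.03,.10]); plan(P,M,15); s=manip.state(); print(s['t'],s['qpos'])
```

```text
15 rows [0.261, -0.26, 0.262, 0.445, 0.492, -0.964] mm/row 18 deg/row 5.4 end [0.5741 0.1607 0.171 ] minz 0.121
8.2 [-0.45226152  0.40733671  1.68019512  0.43740238  1.32364277  0.42695157]
```

On track, so I'll continue with the remaining 15 rows.

Request:
{"op": "carry_out", "data": {
  "deltas": [
    [0.26, -0.26, 0.264, 0.448, 0.493, -0.962],
    [0.26, -0.26, 0.264, 0.448, 0.493, -0.962],
    [0.26, -0.26, 0.264, 0.448, 0.493, -0.962],
    [0.26, -0.26, 0.264, 0.448, 0.493, -0.962],
    [0.26, -0.26, 0.264, 0.448, 0.493, -0.962]
  ]
}}

```text
t: 8.7
tcp_pos: [0.6439, 0.0065, 0.1222]
tool_rot: [0.838, 0.405, 0.165, -0.326]
wrist_force: [-0.0, -0.2, -2.2]
gripper_width: 0.571
grip_force: 64.0
```

Request:
{"op": "carry_out", "data": {
  "deltas": [
    [0.26, -0.26, 0.264, 0.448, 0.493, -0.962],
    [0.26, -0.26, 0.264, 0.448, 0.493, -0.962],
    [0.26, -0.26, 0.264, 0.448, 0.493, -0.962],
    [0.26, -0.26, 0.264, 0.448, 0.493, -0.962],
    [0.26, -0.26, 0.264, 0.448, 0.493, -0.962]
  ]
}}

```text
t: 9.2
tcp_pos: [0.6237, 0.0922, 0.1404]
tool_rot: [0.693, 0.537, 0.268, -0.399]
wrist_force: [0.5, 0.8, -1.1]
gripper_width: 0.572
grip_force: 64.1
```

Request:
{"op": "carry_out", "data": {
  "deltas": [
    [0.26, -0.26, 0.264, 0.448, 0.493, -0.962],
    [0.26, -0.26, 0.264, 0.448, 0.493, -0.962],
    [0.26, -0.26, 0.264, 0.448, 0.493, -0.962],
    [0.26, -0.26, 0.264, 0.448, 0.493, -0.962],
    [0.26, -0.26, 0.264, 0.448, 0.493, -0.962]
  ]
}}

```text
t: 9.7
tcp_pos: [0.574, 0.1608, 0.1701]
tool_rot: [0.51, 0.64, 0.357, -0.451]
wrist_force: [-0.7, 0.7, -1.1]
gripper_width: 0.575
grip_force: 64.1
```

Request:
{"op": "carry_out", "data": {
  "deltas": [
    [0, 0, 0, 0, 0, 0],
    [0, 0, 0, 0, 0, 0]
  ]
}}

```text
t: 9.9
tcp_pos: [0.5754, 0.1602, 0.1711]
tool_rot: [0.512, 0.639, 0.356, -0.45]
wrist_force: [-0.7, -0.2, -2.0]
gripper_width: 0.575
grip_force: 64.0
```

Run:
```python
from h import *
s=manip.state(); print(s['t'],s['qpos'],np.round(seal_now(),1))
c=manip.read_camera('scene'); im=c['pixels']; r=manip.silhouettes('scene','seal'); 
for q in r[:2]: 
    p=pts(c,q['mask']); print(q['conf'],q['xy'],np.round(np.percentile(p,[2,50,98],axis=0),3).tolist())
u=proj(c,C)[0]; print(u)
x,y=int(u[0]),int(u[1]); a=cv2.resize(im[max(0,y-90):y+60,max(0,x-100):x+100],None,fx=4,fy=4,interpolation=cv2.INTER_CUBIC); 
w=manip.read_camera('wrist'); b=w['pixels']
cv2.imwrite('pics/s3.png',a); cv2.imwrite('pics/w3.png',b)
```

```text
9.9 [-0.26871089  0.45788471  1.8054967   0.98631733  1.69577557 -0.81331902] [[-31.2 -30.9 100. ]
 [  0.3   0.1  -0.2]]
0.66 [363.3, 189.6] [[0.513, 0.058, 0.023], [0.585, 0.16, 0.161], [0.606, 0.167, 0.197]]
[386.39587054 234.03353346]
```

View pics/s3.png

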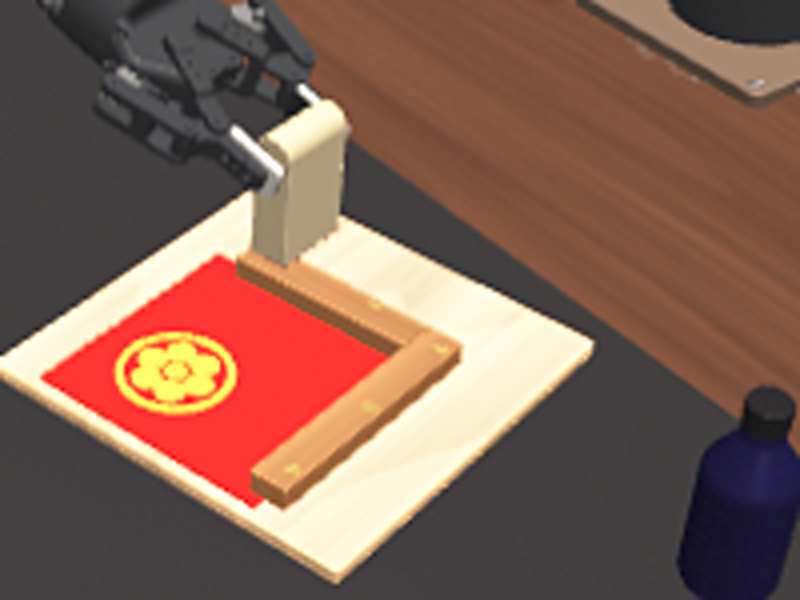

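View pics/w3.png

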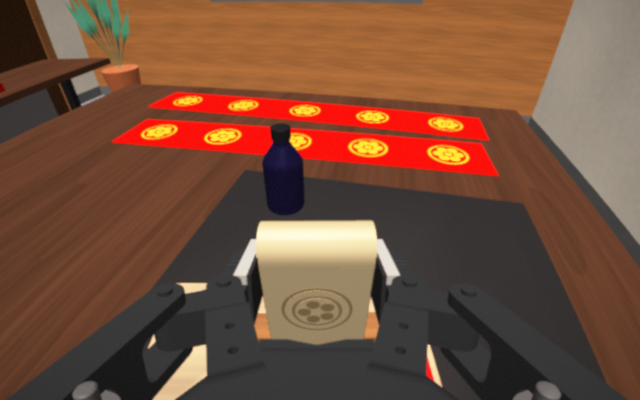

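The scene crop shows the seal upright, rounded top up, at (300,180). Its plain face is toward the long fence, with the corner at (400,350). The wrist view shows the carving at (318,310) facing the gripper, away from the long fence. Next I'll check the seal's pose in the hand from depth.

```bash
cat > chk.py <<'E'
from h import *
s=manip.state(); M=R.from_quat(s['tool_rot']).as_matrix(); S=M@Sin; o=s['tcp_pos']+M@fin
print('t',s['t'],'model off',np.round(seal_now(),1).tolist(), 'F',np.round(s['wrist_force'],1))
c=manip.read_camera('scene'); m=np.zeros(c['z_map'].shape,bool)
u=proj(c,o+S@np.array([0,0,.04]))[0].astype(int); m[u[1]-45:u[1]+45,u[0]-40:u[0]+40]=1
q=(pts(c,m)-o)@S*1e3
k=(abs(q[:,0]-12)<6)&(abs(q[:,1])<21)&(q[:,2]>8)&(q[:,2]<62); a=q[k]
f=np.linalg.lstsq(np.c_[a[:,1],a[:,2],np.ones(len(a))],a[:,0],rcond=None)[0]
print('plain face n',k.sum(),'x at mid %.1f'%(f[2]+f[1]*38),'deg per y %.2f per z %.2f'%(np.degrees(f[0]),np.degrees(f[1])))
px=c['pixels'].astype(int); near=(abs(q[:,0])<16)&(q[:,2]>-12)&(q[:,2]<90)&(abs(q[:,1])<35); a=q[near]
print('z range',np.percentile(a[:,2],[1,99]),'y range on face',np.percentile(q[k][:,1],[1,99]))
k=(q[:,1]<-20)&(q[:,1]>-32)&(abs(q[:,0])<9)&(q[:,2]>8)&(q[:,2]<38); a=q[k]; print('far narrow side y',k.sum(),np.median(a[:,1]) if len(a) else None)
k=(abs(q[:,0])<15)&(abs(q[:,1])<16)&(q[:,2]>74)&(q[:,2]<88); print('top z max',np.percentile(q[k][:,2],95) if k.any() else None,k.sum())
E
python3 chk.py
```

```text
t 10.05 model off [[-32.0, -32.0, 101.6], [0.1, 0.1, -0.2]] F [ 0.1 -0.2 -1.5]
plain face n 232 x at mid 11.4 deg per y 0.17 per z -0.28
z range [ 1.96805209 81.66639971] y range on face [-20.74796105  19.89203204]
far narrow side y 70 -25.340509489946253
top z max 81.589194097059 85
```

Run:
```python
from h import *
p,Q=tool_for([-.03,-.03,.1]) 
P,M=tool_for([-.008,-.008,.03]); a=plan(P,M,4)
P,M=tool_for([-.008,-.008,.007]); plan(P,M,2,*a)
B=np.c_[bx,by,up]; print('1mm along corner x,y,z in units:\n',np.round((M.T@B).T*.001/.04,4))
```

```text
4 rows [-0.371, -0.151, 0.294, 0.007, 0.007, -0.006] mm/row 20 deg/row 0.1 end [0.5476 0.1775 0.1011] minz 0.101
2 rows [-0.27, -0.0, 0.098, 0.001, -0.0, 0.0] mm/row 11 deg/row 0.0 end [0.5476 0.1775 0.0781] minz 0.078
1mm along corner x,y,z in units:
 [[ 0.0085 -0.      0.0235]
 [-0.     -0.025  -0.    ]
 [ 0.0235 -0.     -0.0085]]
```

Request:
{"op": "carry_out", "data": {
  "deltas": [
    [-0.371, -0.151, 0.294, 0, 0, 0],
    [-0.371, -0.151, 0.294, 0, 0, 0],
    [-0.371, -0.151, 0.294, 0, 0, 0],
    [-0.371, -0.151, 0.294, 0, 0, 0],
    [0, 0, 0, 0, 0, 0]
  ]
}}

```text
t: 10.6
tcp_pos: [0.5437, 0.1792, 0.0975]
tool_rot: [0.511, 0.639, 0.356, -0.452]
wrist_force: [0.1, 0.5, -2.9]
gripper_width: 0.576
grip_force: 64.1
```

Request:
{"op": "carry_out", "data": {
  "deltas": [
    [-0.135, 0, 0.049, 0, 0, 0],
    [-0.135, 0, 0.049, 0, 0, 0],
    [-0.135, 0, 0.049, 0, 0, 0],
    [0, 0, 0, 0, 0, 0],
    [0, 0, 0, 0, 0, 0]
  ]
}}

```text
t: 11.1
tcp_pos: [0.5477, 0.1779, 0.0844]
tool_rot: [0.511, 0.64, 0.358, -0.449]
wrist_force: [-0.6, -0.1, -1.8]
gripper_width: 0.573
grip_force: 64.1
```

```bash
python3 chk.py
python3 - <<'E'
from h import *
c=manip.read_camera('scene'); u=proj(c,C)[0]; x,y=int(u[0]),int(u[1])
cv2.imwrite('pics/s4.png',cv2.resize(c['pixels'][y-70:y+40,x-80:x+60],None,fx=5,fy=5,interpolation=cv2.INTER_CUBIC))
E
```

```text
t 11.1 model off [[-7.7, -8.1, 13.3], [-0.0, 0.1, -0.1]] F [-0.6 -0.1 -1.8]
plain face n 190 x at mid 11.5 deg per y 0.11 per z -0.12
z range [-11.35392612  81.54207143] y range on face [-20.51713241  20.89578761]
far narrow side y 67 -25.80588716613097
top z max 81.53388821387598 80
```

View pics/s4.png

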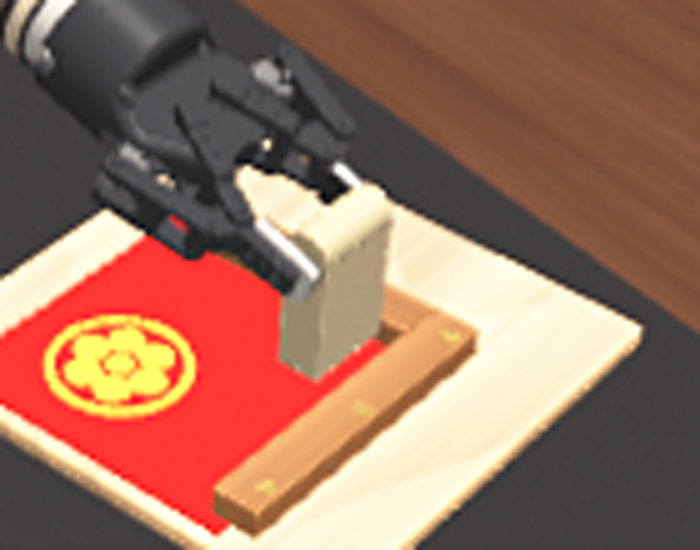

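The seal hovers inside the corner just above the card, with its foot at (320,370) and a clear gap to both fences. I'll lower it to about 6 mm above the card, then feel for the long fence.

Request:
{"op": "carry_out", "data": {
  "deltas": [
    [-0.08, 0, 0.03, 0, 0, 0],
    [-0.08, 0, 0.03, 0, 0, 0],
    [0.017, 0, 0.047, 0, 0, 0],
    [0.017, 0, 0.047, 0, 0, 0],
    [0, 0, 0, 0, 0, 0]
  ]
}}

```text
t: 11.7
tcp_pos: [0.5462, 0.1823, 0.0774]
tool_rot: [0.51, 0.64, 0.358, -0.449]
wrist_force: [-0.3, -0.0, -1.6]
gripper_width: 0.575
grip_force: 64.1
```

Request:
{"op": "carry_out", "data": {
  "deltas": [
    [0.017, 0, 0.047, 0, 0, 0],
    [0, 0, 0, 0, 0, 0]
  ]
}}

```text
t: 11.9
tcp_pos: [0.5459, 0.1841, 0.0775]
tool_rot: [0.511, 0.64, 0.358, -0.449]
wrist_force: [0.0, -0.3, -1.9]
gripper_width: 0.573
grip_force: 64.1
```

Request:
{"op": "carry_out", "data": {
  "deltas": [
    [0.0085, 0, 0.0235, 0, 0, 0],
    [0, 0, 0, 0, 0, 0]
  ]
}}

```text
t: 12.1
tcp_pos: [0.5457, 0.185, 0.0774]
tool_rot: [0.511, 0.64, 0.358, -0.449]
wrist_force: [0.3, -0.2, -1.9]
gripper_width: 0.573
grip_force: 64.1
```

```bash
python3 chk.py
```

```text
t 12.1 model off [[-0.3, -7.9, 6.3], [0.0, 0.1, -0.1]] F [ 0.3 -0.2 -1.9]
plain face n 199 x at mid 11.8 deg per y 0.35 per z -2.21
z range [-8.10407184 82.04774244] y range on face [-20.42162583  20.43637226]
far narrow side y 67 -25.525114061993374
top z max 82.22487246411079 78
```

Request:
{"op": "carry_out", "data": {
  "deltas": [
    [0.0085, 0, 0.0235, 0, 0, 0],
    [0, 0, 0, 0, 0, 0]
  ]
}}

```text
t: 12.35
tcp_pos: [0.5457, 0.1857, 0.0775]
tool_rot: [0.511, 0.64, 0.358, -0.448]
wrist_force: [0.7, -0.8, -1.9]
gripper_width: 0.568
grip_force: 64.4
```

Request:
{"op": "carry_out", "data": {
  "deltas": [
    [0.0085, 0, 0.0235, 0, 0, 0],
    [0, 0, 0, 0, 0, 0]
  ]
}}

```text
t: 12.55
tcp_pos: [0.5456, 0.1861, 0.0775]
tool_rot: [0.511, 0.641, 0.357, -0.448]
wrist_force: [-0.8, -5.1, -0.9]
gripper_width: 0.569
grip_force: 64.8
```

Request:
{"op": "carry_out", "data": {
  "deltas": [
    [0, -0.05, 0, 0, 0, 0],
    [0, -0.05, 0, 0, 0, 0],
    [0, -0.025, 0, 0, 0, 0],
    [0, 0, 0, 0, 0, 0]
  ]
}}

```text
t: 12.95
tcp_pos: [0.5416, 0.1852, 0.0777]
tool_rot: [0.511, 0.641, 0.359, -0.447]
wrist_force: [3.4, -3.7, -2.1]
gripper_width: 0.572
grip_force: 64.6
```

Request:
{"op": "carry_out", "data": {
  "deltas": [
    [0, -0.025, 0, 0, 0, 0],
    [0, 0, 0, 0, 0, 0]
  ]
}}

```text
t: 13.15
tcp_pos: [0.5407, 0.185, 0.0777]
tool_rot: [0.511, 0.641, 0.359, -0.447]
wrist_force: [4.1, -4.1, -1.3]
gripper_width: 0.573
grip_force: 64.6
```

Request:
{"op": "carry_out", "data": {
  "deltas": [
    [0, -0.025, 0, 0, 0, 0],
    [0, 0, 0, 0, 0, 0]
  ]
}}

```text
t: 13.35
tcp_pos: [0.5398, 0.1847, 0.0777]
tool_rot: [0.511, 0.641, 0.359, -0.447]
wrist_force: [4.1, -3.7, -1.6]
gripper_width: 0.576
grip_force: 64.6
```

Run:
```python
from h import *
s=manip.state(); print(np.round(seal_now(),1).tolist(), np.c_[bx,by,up].T@s['wrist_force'])
```

```text
[[0.7, -2.1, 6.6], [-0.1, 0.2, -0.2]] [-4.56203565 -3.11579199 -1.63331897]
```

Request:
{"op": "carry_out", "data": {
  "deltas": [
    [0, -0.025, 0, 0, 0, 0],
    [0, 0, 0, 0, 0, 0]
  ]
}}

```text
t: 13.55
tcp_pos: [0.5388, 0.1845, 0.0777]
tool_rot: [0.511, 0.641, 0.359, -0.447]
wrist_force: [4.1, -3.9, -1.6]
gripper_width: 0.569
grip_force: 64.6
```

Request:
{"op": "carry_out", "data": {
  "deltas": [
    [0, -0.025, 0, 0, 0, 0],
    [0, 0, 0, 0, 0, 0]
  ]
}}

```text
t: 13.75
tcp_pos: [0.5384, 0.1844, 0.0777]
tool_rot: [0.511, 0.641, 0.359, -0.446]
wrist_force: [5.1, -4.0, -2.2]
gripper_width: 0.573
grip_force: 64.6
```

Request:
{"op": "carry_out", "data": {
  "deltas": [
    [0, -0.025, 0, 0, 0, 0],
    [0, 0, 0, 0, 0, 0]
  ]
}}

```text
t: 13.95
tcp_pos: [0.5383, 0.1843, 0.0778]
tool_rot: [0.511, 0.641, 0.36, -0.445]
wrist_force: [7.2, -1.5, -3.0]
gripper_width: 0.572
grip_force: 64.5
```

Run:
```python
from h import *
s=manip.state(); print(np.round(seal_now(),1).tolist(), np.c_[bx,by,up].T@s['wrist_force'])
```

```text
[[0.5, -0.7, 6.7], [-0.3, 0.2, -0.4]] [-3.05723986 -6.68814509 -2.97767885]
```

Both fences are touched (about 3 N and 7 N). Next I'll lower the seal along them onto the card, adding a little push in x.

Request:
{"op": "carry_out", "data": {
  "deltas": [
    [-0.045, 0, 0.03, 0, 0, 0],
    [-0.047, 0, 0.017, 0, 0, 0],
    [0, 0, 0, 0, 0, 0]
  ]
}}

```text
t: 14.25
tcp_pos: [0.5384, 0.1843, 0.0753]
tool_rot: [0.51, 0.64, 0.36, -0.446]
wrist_force: [6.0, -5.3, 1.7]
gripper_width: 0.572
grip_force: 65.1
```

Request:
{"op": "carry_out", "data": {
  "deltas": [
    [-0.035, 0, 0.013, 0, 0, 0],
    [0, 0, 0, 0, 0, 0]
  ]
}}

```text
t: 14.45
tcp_pos: [0.5384, 0.1843, 0.074]
tool_rot: [0.51, 0.64, 0.36, -0.447]
wrist_force: [5.3, -5.8, 3.5]
gripper_width: 0.572
grip_force: 65.1
```

Run:
```python
from h import *
s=manip.state(); print(np.round(seal_now(),1).tolist(), np.c_[bx,by,up].T@s['wrist_force'])
```

```text
[[0.7, -0.9, 2.9], [-0.3, 0.1, -0.3]] [-6.88309758 -3.81475999  3.49978623]
```

Request:
{"op": "carry_out", "data": {
  "deltas": [
    [-0.035, -0.012, 0.013, 0, 0, 0],
    [0, 0, 0, 0, 0, 0]
  ]
}}

```text
t: 14.65
tcp_pos: [0.5384, 0.1843, 0.0728]
tool_rot: [0.51, 0.64, 0.361, -0.446]
wrist_force: [6.0, -4.8, 3.0]
gripper_width: 0.57
grip_force: 65.1
```

Request:
{"op": "carry_out", "data": {
  "deltas": [
    [-0.035, 0, 0.013, 0, 0, 0],
    [0, 0, 0, 0, 0, 0]
  ]
}}

```text
t: 14.85
tcp_pos: [0.5384, 0.1842, 0.0713]
tool_rot: [0.51, 0.64, 0.361, -0.446]
wrist_force: [5.1, -5.1, 2.3]
gripper_width: 0.57
grip_force: 65.1
```

Request:
{"op": "carry_out", "data": {
  "deltas": [
    [-0.03, 0, 0.011, 0, 0, 0],
    [0, 0, 0, 0, 0, 0]
  ]
}}

```text
t: 15.05
tcp_pos: [0.5385, 0.1842, 0.0704]
tool_rot: [0.51, 0.64, 0.361, -0.447]
wrist_force: [6.6, -4.6, 4.8]
gripper_width: 0.575
grip_force: 65.2
```

Run:
```python
from h import *
s=manip.state(); print(np.round(seal_now(),1).tolist(), np.c_[bx,by,up].T@s['wrist_force'])
```

```text
[[0.6, -0.9, -0.7], [-0.4, 0.0, -0.3]] [-5.95653338 -5.363375    4.76883098]
```

Request:
{"op": "carry_out", "data": {
  "deltas": [
    [-0.024, 0, 0.009, 0, 0, 0],
    [0, 0, 0, 0, 0, 0]
  ]
}}

```text
t: 15.25
tcp_pos: [0.5385, 0.1842, 0.0704]
tool_rot: [0.51, 0.64, 0.362, -0.447]
wrist_force: [4.2, -6.8, 7.3]
gripper_width: 0.571
grip_force: 65.4
```

Request:
{"op": "carry_out", "data": {
  "deltas": [
    [-0.024, 0, 0.009, 0, 0, 0],
    [0, 0, 0, 0, 0, 0]
  ]
}}

```text
t: 15.45
tcp_pos: [0.5385, 0.1842, 0.0704]
tool_rot: [0.509, 0.64, 0.362, -0.448]
wrist_force: [3.3, -8.7, 10.0]
gripper_width: 0.569
grip_force: 65.6
```

Request:
{"op": "carry_out", "data": {
  "deltas": [
    [-0.024, 0, 0.009, 0, 0, 0],
    [0, 0, 0, 0, 0, 0]
  ]
}}

```text
t: 15.65
tcp_pos: [0.5385, 0.1841, 0.0704]
tool_rot: [0.508, 0.64, 0.362, -0.449]
wrist_force: [3.3, -7.9, 15.2]
gripper_width: 0.577
grip_force: 65.7
```

```bash
python3 chk.py
python3 - <<'E'
from h import *
s=manip.state(); print(np.c_[bx,by,up].T@s['wrist_force'])
E
```

```text
t 15.65 model off [[0.9, -1.0, -0.8], [-0.4, -0.3, -0.2]] F [ 3.3 -7.9 15.2]
plain face n 187 x at mid 11.9 deg per y 0.52 per z -2.12
z range [-0.71977065 82.05987335] y range on face [-20.5129657   20.41210827]
far narrow side y 67 -25.842177490519664
top z max 82.05579404809824 77
[-8.03204272 -1.64605337 14.51554682]
```

Pressed at about 15 N. The short-fence push has dropped to about 2 N and there is a 0.4° lean, so I'll trim both slightly.

Request:
{"op": "carry_out", "data": {
  "deltas": [
    [0, -0.012, 0, 0.03, 0, 0.08],
    [0, -0.012, 0, 0, 0, 0],
    [0, 0, 0, 0, 0, 0],
    [0, 0, 0, 0, 0, 0]
  ]
}}

```text
t: 16.1
tcp_pos: [0.5387, 0.1841, 0.0703]
tool_rot: [0.51, 0.639, 0.361, -0.449]
wrist_force: [6.1, -5.7, 11.5]
gripper_width: 0.574
grip_force: 65.4
```

```bash
sed -i 's/q\[:,2\]>8)&(q\[:,2\]<62); a=q\[k\]/q[:,2]>24)\&(q[:,2]<64); a=q[k]/' chk.py; python3 chk.py
python3 - <<'E'
from h import *
s=manip.state(); print(np.c_[bx,by,up].T@s['wrist_force'],s['wrist_torque'])
c=manip.read_camera('scene'); u=proj(c,C)[0]; x,y=int(u[0]),int(u[1])
cv2.imwrite('pics/s5.png',cv2.resize(c['pixels'][y-70:y+30,x-70:x+50],None,fx=6,fy=6,interpolation=cv2.INTER_CUBIC))
cv2.imwrite('pics/w5.png',manip.read_camera('wrist')['pixels'])
E
```

```text
t 16.1 model off [[0.7, -0.9, -0.9], [-0.2, -0.2, -0.3]] F [ 6.1 -5.7 11.5]
plain face n 140 x at mid 11.5 deg per y 0.00 per z 0.69
z range [ 0.12224457 81.94035784] y range on face [-20.72304787  20.48895299]
far narrow side y 62 -25.58823719523047
top z max 81.81248554886338 82
[-8.01665516 -4.55250684 11.85966071] [ 0.69744499 -0.02921822 -0.46192299]
```

View pics/s5.png

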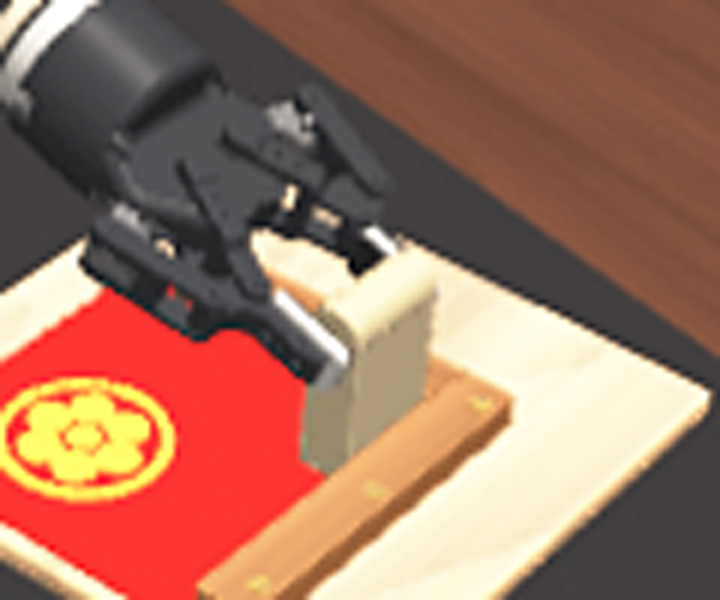

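View pics/w5.png

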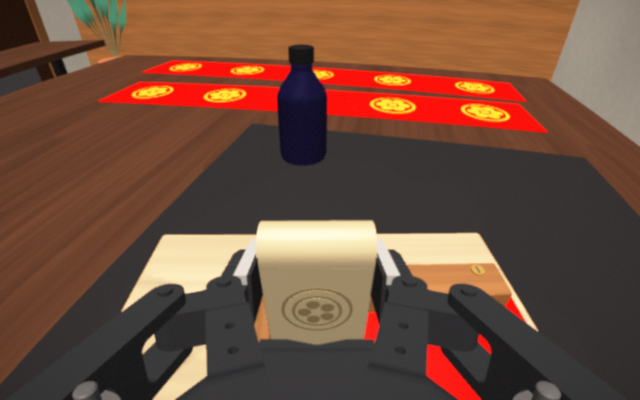

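The views show the seal upright in the corner, flush to the long fence along (400,440) and to the short fence behind it, with the carving facing away. One last bit of press and settle, then I'll hand it in.

Request:
{"op": "carry_out", "data": {
  "deltas": [
    [-0.024, -0.004, 0.009, 0, 0, 0],
    [0, 0, 0, 0, 0, 0],
    [0, 0, 0, 0, 0, 0],
    [0, 0, 0, 0, 0, 0]
  ]
}}

```text
t: 16.65
tcp_pos: [0.5387, 0.1841, 0.0703]
tool_rot: [0.51, 0.638, 0.362, -0.45]
wrist_force: [5.4, -6.5, 15.0]
gripper_width: 0.576
grip_force: 65.8
```

Run:
```python
from h import *
s=manip.state(); f=np.c_[bx,by,up].T@s['wrist_force']; print(f,np.round(seal_now(),1).tolist())
if f[0]<-2 and f[1]<-1.5 and 8<f[2]<30: print(manip.close_job())
```

```text
[-7.56485786 -3.77154774 15.01911747] [[0.8, -1.0, -0.9], [-0.2, -0.4, -0.3]]
the job is handed in; nothing more can be done
None
```

Job handed in at 16.7 s: the seal is held upright in the corner, pressed on the card with about 15 N and against both fences (about 8 N long, 4 N short), carved face away from the long fence, and no other object was touched.

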